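Lock the stream-table trough to its stand with the tapered pin

TASK

The white trough of the model stream table has slipped forward on its stand, so the hole in its tongue no longer lines up with the hole in the stand below. Take the thick tapered pin from the wooden rack, push it point down through both holes until its collar sits fully home on the tongue, and let go. Let the pin's taper draw the trough into line; do not shove the trough there beforehand.

Things in the scene. Friction and masses are not known exactly. Their poses are not given: they have to be found in the camera images.
- drift: Thick tapered pin, grey plastic, 139 mm, about 140 g, round, upright in the rack, point down, hanging by its collar. Origin at its point, z up along the pin. From the point: taper 8 to 33 mm diameter over 58 mm, 33 mm shank to 88 mm, collar 50 mm diameter from 88 to 94 mm, round handle 26 mm diameter from 94 to 139 mm, gripped from above.
- rack: Fixed wooden rack, origin under its centre on the table. Its top, 90 x 260 mm, 105 mm up, has three holes 80 mm apart along its y axis, a pin in each, handles up to 156 mm. The thick tapered pin is in any of them. Wrong pins, same length, collar and plastic: one has a blunt straight 33 mm shank and a square 26 mm handle; one is thin, 18 mm shank, 14 mm handle.
- tongue_hole (a point): Top centre of the 36 mm through hole in the trough's tongue, a flat white plate 80 x 80 x 10 mm, top 105 mm above the table; nothing within 70 mm rises above it. Trough and tongue slide only level along this point's x axis (+x to the trough's low end), against about 3 N of friction, no spring. They start 9 to 14 mm too far along +x. z is up.
- stand_hole (a point): Top centre of the 36 mm through hole in the stand's fixed plate (10 mm thick, top 94 mm above the table) just under the tongue, partly seen through its hole. Axes as the tongue's. The stand is fixed. Below the plate it is open down to the base board, 10 mm above the table; the pin's point ends 17 mm above the table when the collar rests on the tongue.
Not all that is in view belongs to the job. What is shaped like the drift but green or orange is not meant.

How it is judged:
By the outcome, as a careful person would: the job done as asked, in the order asked, and still so for the second after the job is handed in, with the robot touching nothing.
It also fails if it takes over 42 s, if anything falls off the work surface, if the arm or the gripper's body presses on something with over 40 N, if the wrist force passes 120 N, or if a joint passes its speed limit or range.

ROBOT

A 6-joint arm with a two-finger parallel gripper is mounted at the origin on the work surface. World frame = base frame: x ahead of the robot, y to its left, z up, the work surface at z = 0. Lengths are in mm, angles in rad, forces in N, time in s.
With the tool pointing down it reaches from about 275 to 1000 mm from the base axis. Payload 8.4 kg.
Tool frame: the origin (TCP) lies at the very end of the fingers, on their centre line; the grasp point (between the pads) lies 19 mm behind it; z points along the fingers, y is the direction in which the jaws open and shut (so a half turn about z gives the same grasp; the last joint's range is limited). The gripper opens to 85 mm and grips with 20 to 120 N. Pads are 22 mm wide; open, the fingers measure 114 mm over their backs; the gripper's body (76 mm by 85 mm) begins 54 mm behind the grasp point. The pads swing forward as they close: fully open they stand 13 mm farther back than shut.
Start: joints at [-0.002, 0.353, 1.633, -0, 1.155, -0.002], TCP at [625.002, -0, 231.281] pointing down, gripper open.
Joint ranges: [-2.63, 2.63], [-0.92, 2.1], [0.06, 2.66], [-1.3, 4.44], [0, 2.69], [-3.02, 3.02]. Speed limits (rad/s): [2.22, 2.22, 2.79, 3.14, 3.14, 3.14].

INTERFACE

Orientations are given as [roll, pitch, yaw] about the fixed x, y, z axes, in that order (R = Rz(yaw) Ry(pitch) Rx(roll)).
In Python, from rig import sense, grab_frame, get_calibration, sign_off, boxes_of, trace gives the robot as it stands.
- The arm moves only by the tool servo_tool, never from a script. Its argument "rows" is a list of rows, each a list of 3 entries, a list of its own where there are three numbers: the finger opening in mm, from 0 to 85.4, then the shift along the tool's x, y, z in mm, then the turn, a rotation vector about the tool's x, y, z in degrees. A call has 1 to 8 rows; each row shifts and turns the commanded pose from where the row before left it, along the tool's axes as they then stand; what a row does not reach is not made up. A row lasts 1/8 s, in which the tool goes at most 62.5 mm and 10.7 degrees, less where a joint would pass 70% of its speed; a pose out of reach is approached as far as the arm can. A call is refused whole if a number of a shift passes 62.5 or a number of a turn 10.7, either way. A call with a gripper value outside its range is refused whole. The fingers move at their own pace and stop on an object; "force" is the grip in N (left out, the last holds). Time passes only in rows, so rows that do not move let the fingers close. It gives the time, the measured TCP pose, the force and the opening at its end, in the units of the state.
- sense(): the state, without advancing time (a new reading comes with each control period).
- grab_frame(name): name is "scene" or "side" or "wrist"; returns the picture (384x512x3 uint8, blue, green, red); there is no depth.
- get_calibration(name): a dict with "intrinsics" (3x3 intrinsics, pixels), "k1" (the pictures are not rectified: a ray, as slopes to the right and down, at radius r is drawn at 1 + k1 r^2 times it, then the intrinsics apply), "world_to_cam" (4x4, takes a point from world to camera coordinates). Camera axes: x right, y down, z forward; pixel columns grow to the right and rows downward; lengths in mm; the calibration is good to about 2 mm. A picture is of the moment at which its call begins: read the wrist's pose just before it. get_calibration takes no time and is no camera call; for the wrist camera it gives the pose at the moment of the call.
- sign_off(): hands the job in, once; it reports no verdict.
Trained networks look in the newest picture that a camera, given by its name, has taken for a name from the list of things; names that differ only in an ending like _2 or _b are one class to them, and where a whole thing is asked for, a point or a joint stands for the part that bears it (a point fixed in the world has none). Each returns a list of dicts, best first, with "conf" (0 to 1); they miss things now and then, are a little off and sometimes report something else, mostly with a low value. They report only what shows in the picture. A call takes as long as a camera call. They do not tell look-alikes from the thing itself.
- boxes_of(camera, thing): "centre" ([x, y, z] in mm, in the coordinates of the camera as it stood for that picture, good to about 4 mm: the middle of the surface that is visible of it).
- trace(camera, thing): "mask" (384x512 bool, what is visible of it).
The state is a dict: "clock": time; "qpos": joint angles; "qvel": joint speeds; "joint_efforts": joint torques, N m; "eef_pos": TCP position; "tcp_rot": TCP orientation; "contact_force": force on the tool from outside, world axes, zero at the start; "wrist_torque": the same for the moment, N m; "opening": opening from 0.0 (shut) to 1.0 (fully open).
Only numpy, scipy, OpenCV 4.12 (cv2) and the standard library are available. Lean on these libraries where they do the work, as an engineer would, in place of code of your own. Each camera call takes 0.05 s, during which the arm holds its last target. There are 200 camera calls.

## Working session

There is one attempt and no reset: what is moved stays moved. The work goes in short steps, Python scripts to look and compute and a tool call to move; the robot and the scene stay as the last step left them, time stands still between calls to the robot, and variables do not carry over. Pictures are saved under pics/ and viewed, about 8 in all and at most 12, crops included, and the job is handed in when it is done.

Besides the shell and the picture viewer there is one more tool, called after "Call:" as a command line: name --argument value ..., lists and objects as JSON in quotes. servo_tool: Moves the arm, as the interface text tells. Its arguments: {"type":"object","properties":{"rows":{"type":"array","items":{"type":"array"}},"force":{"type":"number"}},"required":["rows"]}

```bash
mkdir -p pics
cat > h.py <<'E'
import numpy as np, cv2
from rig import *
def cam2world(name,p):
    T=np.array(get_calibration(name)["world_to_cam"]);return np.linalg.inv(T)[:3]@np.r_[p,1]
def proj(c,P):
    T=np.array(c["world_to_cam"]);p=T[:3,:3]@np.array(P,float)+T[:3,3]
    s=p[:2]/p[2];s=s*(1+c["k1"]*(s@s));K=np.array(c["intrinsics"]);return K[:2,:2]@s+K[:2,2]
def pix(c,uv,z):
    "world point on height z"
    K=np.array(c["intrinsics"]);s=cv2.undistortPoints(np.array([[uv]],float),K,np.array([c["k1"],0,0,0.]))[0,0]
    T=np.linalg.inv(np.array(c["world_to_cam"]));d=T[:3,:3]@np.r_[s,1];o=T[:3,3]
    return o+d*(z-o[2])/d[2]
E
python3 - <<'E'
from h import *
a=[]
for n in("scene","side","wrist"):
    f=grab_frame(n);cv2.imwrite(f"pics/{n}0.png",f);a.append(f)
    for t in("drift","rack","tongue_hole","stand_hole"):
        for d in boxes_of(n,t)[:5]: print(n,t,round(d["conf"],2),np.round(cam2world(n,d["centre"])),np.round(proj(get_calibration(n),cam2world(n,d["centre"]))))
cv2.imwrite("pics/a.png",np.hstack(a[:2])[:, :] if 0 else cv2.resize(np.vstack([np.hstack(a[:2]),np.hstack([a[2],a[2]*0])]),(800,600)))
print(sense())
E
```

```text
scene drift 0.88 [533. -17.  93.] [252. 202.]
scene drift 0.8 [348. -99.  91.] [143. 190.]
scene drift 0.78 [ 497. -129.  112.] [198. 237.]
scene drift 0.76 [ 659. -136.   97.] [281. 294.]
scene drift 0.73 [436.  31.  93.] [222. 161.]
scene rack 0.65 [ 533. -226.  104.] [181. 300.]
scene tongue_hole 0.96 [724. 136.  59.] [377. 197.]
scene stand_hole 0.66 [737. 116.  21.] [374. 217.]
side drift 0.92 [ 492. -136.  118.] [267. 250.]
side drift 0.84 [ 338. -112.   98.] [168. 258.]
side drift 0.8 [ 645. -142.   93.] [360. 251.]
side drift 0.72 [520. -15.  97.] [270. 205.]
side drift 0.57 [428.  34.  91.] [217. 196.]
side rack 0.59 [ 496. -234.  102.] [281. 310.]
side tongue_hole 0.97 [662. 160.  72.] [318. 155.]
side stand_hole 0.72 [660. 134.  46.] [319. 171.]
wrist drift 0.94 [438.  50.  94.] [ 66. 132.]
wrist drift 0.79 [348. -94.  94.] [ 14. 260.]
wrist drift 0.68 [ 649. -119.   92.] [277. 280.]
wrist drift 0.61 [530.   2.  92.] [165. 179.]
wrist rack 0.64 [ 520. -123.   42.] [178. 260.]
wrist tongue_hole 0.59 [681. 133.  63.] [312.  44.]
{'clock': 0.75, 'qpos': array([-2.38188727e-03,  3.52943713e-01,  1.63336201e+00,  1.04293714e-05,
        1.15521982e+00, -2.41597236e-03]), 'qvel': array([ 1.42959362e-03,  1.44764852e-03, -7.97620599e-05, -5.89123366e-05,
        1.06129149e-03, -1.41073736e-03]), 'joint_efforts': array([ 2.52829785e-03, -6.05055642e+01, -3.42414987e+01,  3.04081586e-04,
        7.36290604e-04,  1.78157836e-05]), 'eef_pos': array([6.25021681e+02, 1.45401919e-02, 2.31332432e+02]), 'tcp_rot': array([ 3.14152552e+00, -9.37977073e-06,  1.57082620e+00]), 'contact_force': array([-0.5413168 ,  0.20674972,  0.72047099]), 'wrist_torque': array([ 0.00580055,  0.02288821, -0.04406836]), 'opening': 1.0006292566923647}
```

View pics/a.png

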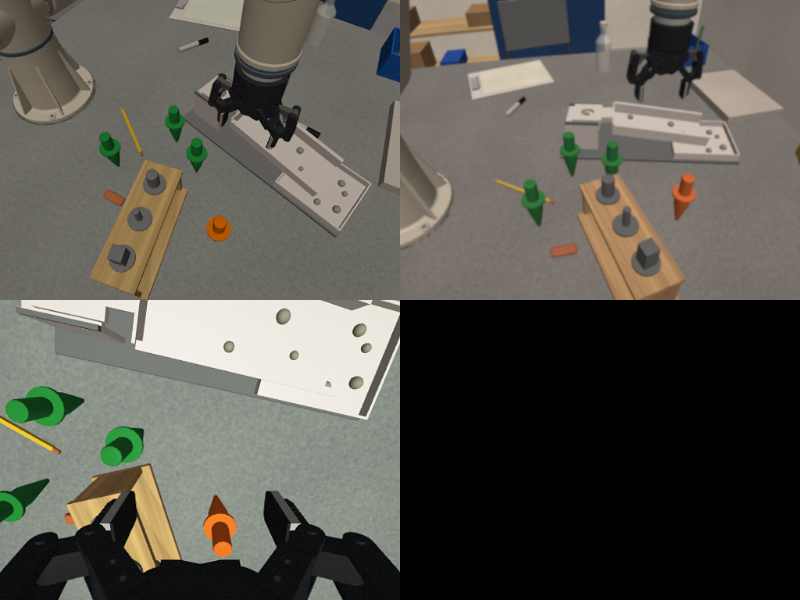

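The overview shows three grey pins in the rack. In full-resolution scene pixels, the round thick handle is at about (197,233), the thin one at (178,278) and the square one at (155,328). The round thick handle fits the drift. The tongue with its hole is in the side view at about (240,144), and the gripper hides it in the scene view. I'll confirm with enlarged crops.

Run:
```python
from h import *
a=cv2.imread("pics/scene0.png")[195:375,100:280];b=cv2.imread("pics/side0.png")[110:230,190:310];c=cv2.imread("pics/side0.png")[200:360,200:360]
R=lambda x:cv2.resize(x,(400,400),interpolation=cv2.INTER_CUBIC)
cv2.imwrite("pics/b.png",np.hstack([R(a),R(b)]))
for n in("scene","side"):
    c=get_calibration(n);T=np.linalg.inv(np.array(c["world_to_cam"]));print(n,np.round(T[:3,3]))
c=get_calibration("scene");d=get_calibration("side")
print(pix(c,(197,226),156),pix(d,(267,232),156),pix(d,(240,144),105))
```

```text
scene [ 701. -298.  669.]
side [ 415. -517.  569.]
[ 501.47079881 -128.10359869  156.        ] [ 492.14169878 -134.02516744  156.        ] [490.47653162 180.15583088 105.        ]
```

View pics/b.png

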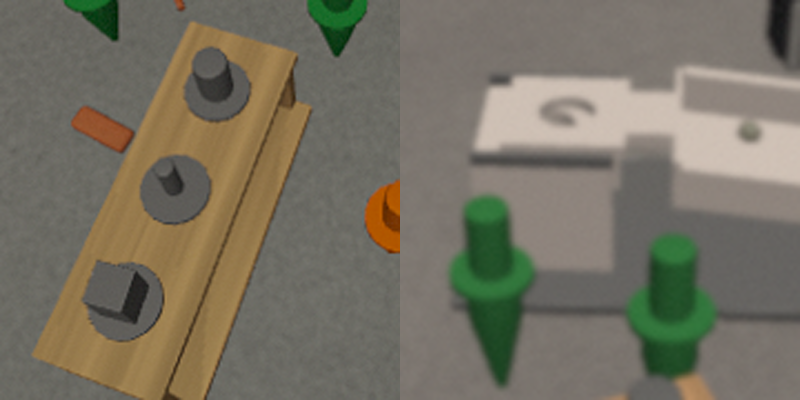

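Run:
```python
from h import *
c=get_calibration("scene");d=get_calibration("side");w=get_calibration("wrist")
for p in((197.6,236.4),(179.2,280.5),(156.7,330)): print(pix(c,p,111))
print("top",pix(c,(193.6,220.6),156),"tongue",pix(d,(240.4,143),105))
print("wrist centre",pix(w,(256,192),105),pix(w,(256,130),105)); print(np.round(np.linalg.inv(np.array(w["world_to_cam"])),2), w["intrinsics"])
# trough base edge, wrist full-res px
print("edge",pix(w,(75,450-300),0) if 0 else [pix(w,((x)*1.28,(y-300)*1.28),0) for x,y in((57,353),(366,418))])
```

```text
[ 495.9853651 -128.1914081  111.       ]
[ 515.27095019 -203.91332186  111.        ]
[ 531.98956622 -280.29403949  111.        ]
top [ 491.4962194  -123.31397485  156.        ] tongue [491.83320341 183.90776036 105.        ]
wrist centre [624.5451837   -8.32784105 105.        ] [624.4652261   52.45394725 105.        ]
[[ 1.0000e+00  0.0000e+00 -0.0000e+00  6.2447e+02]
 [ 0.0000e+00 -9.5000e-01 -3.0000e-01  7.5970e+01]
 [-0.0000e+00  3.0000e-01 -9.5000e-01  3.7503e+02]
 [ 0.0000e+00  0.0000e+00  0.0000e+00  1.0000e+00]] [[282.94930108   0.         255.87093795]
 [  0.         282.94930108 192.96892066]
 [  0.           0.           1.        ]]
edge [array([399.02993023, 118.72292994,   0.        ]), array([909.17265223,  16.78108173,   0.        ])]
```

Call:
servo_tool --rows '[[85,[28,-33,15],[0,0,0]],[85,[29,-33,15],[0,0,0]],[85,[29,-33,15],[0,0,0]],[85,[29,-34,16],[0,0,0]],[85,[0,0,0],[0,0,0]],[85,[0,0,0],[0,0,0]]]'

```text
clock: 1.5
eef_pos: [492.9, 115.1, 170.8]
tcp_rot: [3.14, -0.0, 1.571]
contact_force: [-0.2, -0.5, -0.6]
opening: 0.992
```

Run:
```python
from h import *
print(sense()["eef_pos"],sense()["clock"])
w=get_calibration("wrist");f=grab_frame("wrist");cv2.imwrite("pics/w1.png",f)
for n in("wrist",):
  for t in("tongue_hole","stand_hole"):
    for d in boxes_of(n,t)[:3]:
        P=cam2world(n,d["centre"]);print(n,t,round(d["conf"],2),np.round(P,1),np.round(proj(w,P)))
for n in("scene","side"):
    cv2.imwrite(f"pics/{n}1.png",grab_frame(n))
u,v=proj(w,[492,184,105]).astype(int);print(u,v)
v0=max(0,v-75);u0=u-100;cr=f[v0:v0+150,u0:u0+200];print(u0,v0)
cv2.imwrite("pics/c.png",cv2.resize(cr,(800,600),interpolation=cv2.INTER_CUBIC))
```

```text
[492.86472292 115.0871056  170.82554052] 1.5
wrist tongue_hole 0.74 [595.8 169.9  82.6] [384. 132.]
wrist tongue_hole 0.32 [562.4 176.1  73.7] [340. 123.]
wrist stand_hole 0.92 [563.6 177.8  76.4] [343. 121.]
255 114
155 39
```

View pics/c.png

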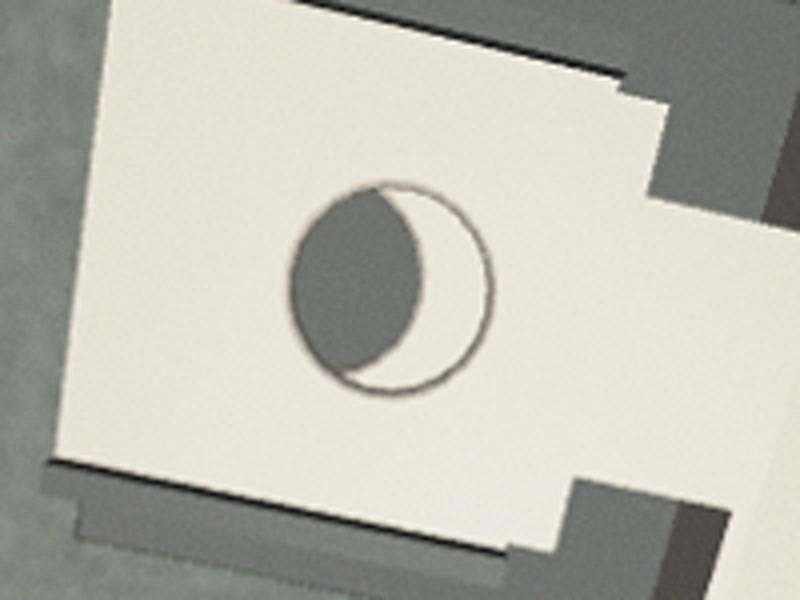

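The crop shows the tongue hole rim centred at about (392,290), with the dark stand hole overlapping on its left. Its right arc runs through (375,188), (422,280) and (340,373). Next I'll fit both circles.

Run:
```python
from h import *
from scipy.optimize import least_squares
c=get_calibration("wrist")
def world(pts,z):return np.array([pix(c,(155+(p[0]+.5)/4-.5,39+(p[1]+.5)/4-.5),z)[:2] for p in pts])
def fit(P,r=18):
    s=least_squares(lambda q:np.hypot(*(P-q[:2]).T)-r,P.mean(0)+[-5,0]);return s.x,np.abs(s.fun).max()
# tongue rim
T=world([(290,290),(494,290),(392,183),(392,396),(318,217),(466,217),(466,360),(320,362)],105)
t,e=fit(T);print("tongue",t,e)
g=cv2.cvtColor(cv2.imread("pics/c.png"),cv2.COLOR_BGR2GRAY)
S=[]
for y in range(205,360,10):
    row=g[y,330:480].astype(float);i=np.where((row[:-1]<165)&(row[1:]>=165))[0]
    if len(i):S.append((330+i[0]+.5,y))
print(S)
s,e=fit(world(S,94));print("stand",s,e,fit(world(S,94-0)+0,17.5)[0])
d=t-s;print("off",d,np.hypot(*d),np.degrees(np.arctan2(d[1],d[0])))
e1,e2=world([(50,460),(505,553)],105);v=e2-e1;print("edge angle",np.degrees(np.arctan2(v[1],v[0])))
# drift in new scene/side pictures
```

```text
tongue [489.99935603 185.18396448] 0.3612243868582681
[(np.float64(393.5), 205), (np.float64(403.5), 215), (np.float64(409.5), 225), (np.float64(413.5), 235), (np.float64(417.5), 245), (np.float64(419.5), 255), (np.float64(421.5), 265), (np.float64(421.5), 275), (np.float64(421.5), 285), (np.float64(420.5), 295), (np.float64(417.5), 305), (np.float64(413.5), 315), (np.float64(409.5), 325), (np.float64(403.5), 335), (np.float64(397.5), 345), (np.float64(382.5), 355)]
stand [477.48112197 187.66533112] 0.3379995721638416 [478.0398866  187.62894794]
off [12.51823405 -2.48136664] 12.761793143512296 -11.211845121445785
edge angle -11.834999316354043
```

Call:
servo_tool --rows '[[85,[-20,0,-30],[0,0,0]],[85,[-50,0,0],[0,0,0]],[85,[-50,0,0],[0,0,0]],[85,[-50,0,0],[0,0,0]],[85,[-50,2,0],[0,0,0]],[85,[-50,0,0],[0,0,0]],[85,[-42,0,0],[0,0,0]],[85,[0,0,0],[0,0,0]]]'

```text
clock: 2.75
eef_pos: [494.1, -200.0, 200.4]
tcp_rot: [3.141, 0.001, 1.567]
contact_force: [-0.1, 0.6, -0.6]
opening: 0.995
```

Call:
servo_tool --rows '[[85,[0,0,0],[0,0,0]],[85,[0,0,0],[0,0,0]]]'

```text
clock: 3.0
eef_pos: [494.0, -196.1, 200.2]
tcp_rot: [-3.141, -0.0, 1.572]
contact_force: [-0.2, -0.0, 0.4]
opening: 0.993
```

Run:
```python
from h import *
w=get_calibration("wrist");f=grab_frame("wrist");cv2.imwrite("pics/w2.png",f);print(sense()["eef_pos"])
u,v=proj(w,[495,-127,111]).astype(int);v0=max(0,v-75);u0=u-100;print(u0,v0)
cr=cv2.resize(f[v0:v0+150,u0:u0+200],(800,600),interpolation=cv2.INTER_CUBIC)
for P in((495,-127,111),(495,-127,156)):
    p=(proj(w,P)-[u0,v0])*4; cv2.drawMarker(cr,tuple(int(x) for x in p),(0,0,255),0,12); print(p)
cv2.imwrite("pics/d.png",cr)
```

```text
[ 494.0554768  -196.07638494  200.31662668]
158 37
[400.27153429 303.03718903]
[402.13403248 311.51821711]
```

View pics/d.png

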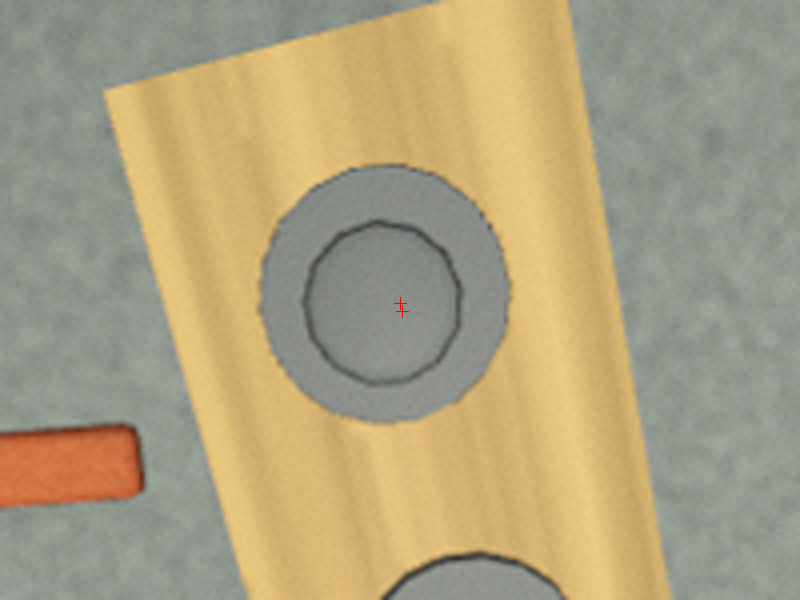

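The crop shows a round handle centred at (382,302) on a round collar centred at (385,293), so this is the drift. The red marks were my rough guess.

Run:
```python
from h import *
w=get_calibration("wrist");g=lambda p,z:pix(w,(158+(p[0]+.5)/4-.5,37+(p[1]+.5)/4-.5),z)
print(g((385.5,293.5),111),g((382.5,302.5),156),sense()["eef_pos"])
```

```text
[ 491.82121694 -124.84867278  111.        ] [ 491.65615492 -125.32493011  156.        ] [ 494.0554768  -196.07638494  200.31662668]
```

Call:
servo_tool --rows '[[85,[24,-2.4,0],[0,0,0]],[85,[24,0,0],[0,0,0]],[85,[23,0,0],[0,0,0]],[85,[0,0,28],[0,0,0]],[85,[0,0,28],[0,0,0]],[85,[0,0,27],[0,0,0]],[85,[0,0,0],[0,0,0]],[85,[0,0,0],[0,0,0]]]' --force 20

```text
clock: 4.05
eef_pos: [492.2, -125.7, 118.1]
tcp_rot: [3.141, 0.0, 1.571]
contact_force: [-0.1, -0.2, -0.5]
opening: 0.992
```

Close gently first, so that any side force shows whether the grasp is off centre.

Call:
servo_tool --rows '[[20,[0,0,0],[0,0,0]],[20,[0,0,0],[0,0,0]],[20,[0,0,0],[0,0,0]],[20,[0,0,0],[0,0,0]],[20,[0,0,0],[0,0,0]],[20,[0,0,0],[0,0,0]]]' --force 25

```text
clock: 4.8
eef_pos: [491.9, -126.1, 117.7]
tcp_rot: [3.141, 0.0, 1.571]
contact_force: [-0.5, -0.3, 5.8]
opening: 0.299
```

Call:
servo_tool --rows '[[20,[0,0,0],[0,0,0]],[20,[0,0,0],[0,0,0]],[20,[0,0,-15],[0,0,0]],[20,[0,0,-25],[0,0,0]],[20,[0,0,-30],[0,0,0]],[20,[0,0,-30],[0,0,0]],[20,[0,0,-25],[0,0,0]],[20,[0,0,0],[0,0,0]]]' --force 90

```text
clock: 5.8
eef_pos: [492.6, -126.3, 244.3]
tcp_rot: [3.138, 0.001, 1.571]
contact_force: [-0.1, -0.7, -0.9]
opening: 0.284
```

Call:
servo_tool --rows '[[20,[20,0,0],[0,0,0]],[20,[45,-3,0],[0,0,0]],[20,[55,-3,0],[0,0,0]],[20,[55,-3,0],[0,0,0]],[20,[55,-3,0],[0,0,0]],[20,[48,-2,0],[0,0,0]],[20,[25,-1,0],[0,0,0]],[20,[11,0,0],[0,0,0]]]'

```text
clock: 6.8
eef_pos: [475.7, 189.0, 241.1]
tcp_rot: [-3.14, 0.001, 1.573]
contact_force: [-0.3, -0.4, -0.9]
opening: 0.282
```

Call:
servo_tool --rows '[[20,[0,0,10],[0,0,0]],[20,[0,0,10],[0,0,0]],[20,[0,0,0],[0,0,0]],[20,[0,0,0],[0,0,0]]]'

```text
clock: 7.3
eef_pos: [476.7, 187.4, 222.2]
tcp_rot: [-3.141, 0.0, 1.57]
contact_force: [-0.4, 0.2, -1.2]
opening: 0.282
```

Run:
```python
from h import *
s=sense();print(s["eef_pos"],s["tcp_rot"])
R=[]
for n,(u,v) in(("scene",(0,0)),("side",(0,0))):
    c=get_calibration(n);f=grab_frame(n);cv2.imwrite(f"pics/{n}2.png",f)
    x,y,z=s["eef_pos"];u,v=proj(c,[x,y,z-70]).astype(int);u0,v0=max(0,u-50),max(0,v-65);cr=cv2.resize(f[v0:v0+150,u0:u0+100],(400,600),interpolation=cv2.INTER_CUBIC)
    print(n,u0,v0)
    R.append(cr)
cv2.imwrite("pics/e.png",np.hstack(R))
```

```text
[476.71953327 187.39164365 222.22141017] [-3.14139332e+00  1.28017530e-04  1.56985038e+00]
scene 231 31
side 182 58
```

View pics/e.png

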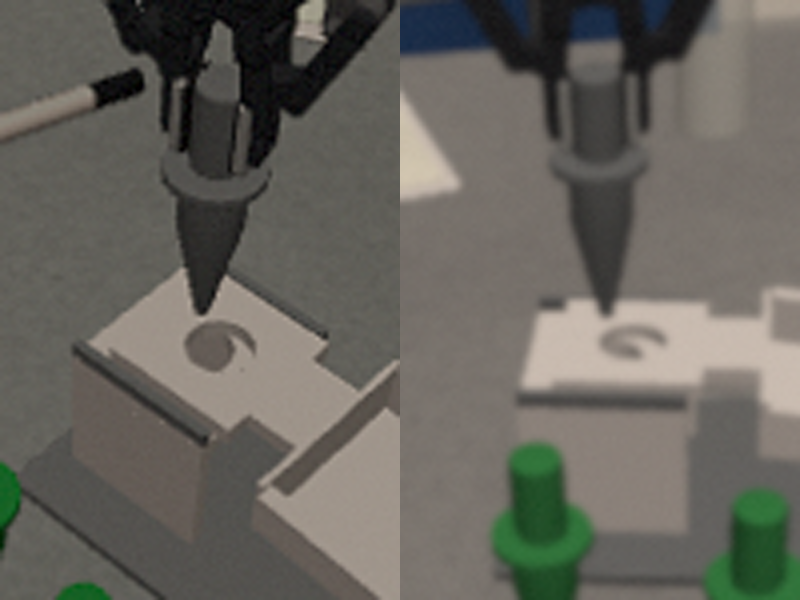

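Run:
```python
from h import *
from scipy.optimize import least_squares
C={n:get_calibration(n) for n in("scene","side")}
o={"scene":(231,31),"side":(182,58)}
px=lambda n,p:np.array([o[n][0]+(p[0]+.5)/4-.5,o[n][1]+(p[1]+.5)/4-.5])
tip={"scene":(203,313),"side":(206,314)};hole={"scene":(220.5,346),"side":(233,342.5)}
tri=lambda d:least_squares(lambda q:np.r_[[proj(C[n],q)-px(n,d[n]) for n in C]].ravel(),[480,188,110])
a=tri(tip);print("tip",a.x,a.fun);b=tri(hole);print("hole",b.x,b.fun)
for n in C:print(n,pix(C[n],px(n,hole[n]),105), "tip@z121",pix(C[n],px(n,tip[n]),121))
```

```text
tip [477.88028689 188.22281373 120.16478283] [-0.15564101 -0.58254148  0.43029623  0.48260914]
hole [490.8755314  186.67414178 102.76666281] [ 0.01420474  0.05410431 -0.04024419 -0.04432609]
scene [491.60767829 184.87988346 105.        ] tip@z121 [479.26791433 186.23840182 121.        ]
side [490.57799947 183.11958472 105.        ] tip@z121 [477.06309774 188.98468923 121.        ]
```

Call:
servo_tool --rows '[[20,[-0.3,3.6,0],[0,0,0]],[20,[0,0,5],[0,0,0]],[20,[0,0,6],[0,0,0]],[20,[0,0,6],[0,0,0]],[20,[0,0,5],[0,0,0]],[20,[0,0,4],[0,0,0]],[20,[0,0,0],[0,0,0]]]'

```text
clock: 8.28
eef_pos: [480.0, 187.7, 195.9]
tcp_rot: [-3.141, 0.0, 1.571]
contact_force: [0.2, -0.2, -1.3]
opening: 0.28
```

Call:
servo_tool --rows '[[20,[0,0,4],[0,0,0]],[20,[0,0,4],[0,0,0]],[20,[0.1,-0.6,4],[0,0,0]],[20,[0.1,-0.6,4],[0,0,0]],[20,[0.1,-0.6,3],[0,0,0]],[20,[0.1,-0.6,3],[0,0,0]],[20,[0,0,0],[0,0,0]]]'

```text
clock: 9.15
eef_pos: [477.6, 188.1, 174.0]
tcp_rot: [-3.141, -0.0, 1.571]
contact_force: [3.6, 1.1, -1.3]
opening: 0.283
```

Call:
servo_tool --rows '[[20,[-0.2,0,4],[0,0,0]],[20,[-0.2,0,4],[0,0,0]],[20,[0,0,4],[0,0,0]],[20,[0,0,4],[0,0,0]],[20,[0,0,3],[0,0,0]],[20,[0,0,0],[0,0,0]]]'

```text
clock: 9.9
eef_pos: [477.4, 187.6, 154.8]
tcp_rot: [-3.141, 0.0, 1.571]
contact_force: [3.3, -0.4, -3.0]
opening: 0.285
```

Call:
servo_tool --rows '[[20,[0,0,3],[0,0,0]],[20,[0,0,3],[0,0,0]],[20,[0,0,3],[0,0,0]],[20,[0,0,3],[0,0,0]],[20,[0,0,0],[0,0,0]]]'

```text
clock: 10.52
eef_pos: [477.5, 187.6, 142.8]
tcp_rot: [-3.141, 0.0, 1.571]
contact_force: [3.3, 0.5, -3.8]
opening: 0.288
```

Call:
servo_tool --rows '[[20,[0,0,3],[0,0,0]],[20,[0,0,3],[0,0,0]],[20,[0,0,3],[0,0,0]],[20,[0,0,3],[0,0,0]],[20,[0,0,3],[0,0,0]],[20,[0,0,3],[0,0,0]],[20,[0,0,0],[0,0,0]]]'

```text
clock: 11.4
eef_pos: [477.6, 187.6, 124.9]
tcp_rot: [-3.141, 0.0, 1.571]
contact_force: [1.0, -0.3, -3.0]
opening: 0.287
```

Call:
servo_tool --rows '[[20,[0,0,2],[0,0,0]],[20,[0,0,2],[0,0,0]],[20,[0,0,1.5],[0,0,0]],[20,[0,0,0],[0,0,0]]]'

```text
clock: 11.9
eef_pos: [477.7, 187.7, 119.6]
tcp_rot: [-3.141, 0.0, 1.571]
contact_force: [0.1, -0.4, -1.8]
opening: 0.283
```

Call:
servo_tool --rows '[[20,[0,0,1],[0,0,0]],[20,[0,0,1],[0,0,0]],[20,[0,0,0],[0,0,0]]]'

```text
clock: 12.28
eef_pos: [477.8, 187.7, 117.9]
tcp_rot: [-3.141, -0.0, 1.571]
contact_force: [-0.8, 0.1, 1.7]
opening: 0.284
```

Call:
servo_tool --rows '[[20,[0,0,0.7],[0,0,0]],[20,[0,0,0.7],[0,0,0]],[20,[0,0,0],[0,0,0]]]'

```text
clock: 12.65
eef_pos: [478.3, 187.6, 117.8]
tcp_rot: [3.14, 0.0, 1.571]
contact_force: [-3.0, -3.6, 17.5]
opening: 0.281
```

Call:
servo_tool --rows '[[20,[0,0,-0.7],[0,0,0]],[50,[0,0,0],[0,0,0]],[60,[0,0,0],[0,0,0]],[70,[0,0,0],[0,0,0]],[70,[0,0,0],[0,0,0]],[70,[0,0,-20],[0,0,0]],[70,[0,0,-30],[0,0,0]],[70,[0,0,-30],[0,0,0]]]'

```text
clock: 13.65
eef_pos: [477.6, 187.6, 197.8]
tcp_rot: [-3.141, 0.0, 1.571]
contact_force: [0.1, -1.0, 0.0]
opening: 0.818
```

Call:
servo_tool --rows '[[70,[-35,0,-10],[0,0,0]],[70,[-38,0,0],[0,0,0]],[70,[0,0,0],[0,0,0]],[70,[0,0,0],[0,0,0]]]'

```text
clock: 14.15
eef_pos: [477.9, 114.9, 207.1]
tcp_rot: [3.142, -0.0, 1.57]
contact_force: [0.8, 0.1, -0.2]
opening: 0.822
```

Run:
```python
from h import *
w=get_calibration("wrist");f=grab_frame("wrist");s=grab_frame("side");c=get_calibration("side");print(sense()["eef_pos"],sense()["clock"])
R=[]
for n,f,cc in(("wrist",f,w),("side",s,c)):
    u,v=proj(cc,[478,188,105]).astype(int);h=(60 if n=="side" else 70);u0,v0=u-h,max(0,v-h);print(n,u0,v0,h)
    R.append(cv2.resize(f[v0:v0+2*h,u0:u0+2*h],(400,400),interpolation=cv2.INTER_CUBIC))
cv2.imwrite("pics/f.png",np.hstack(R))
```

```text
[477.83240147 115.3852559  206.96839983] 14.25
wrist 186 37 70
side 173 82 60
```

View pics/f.png

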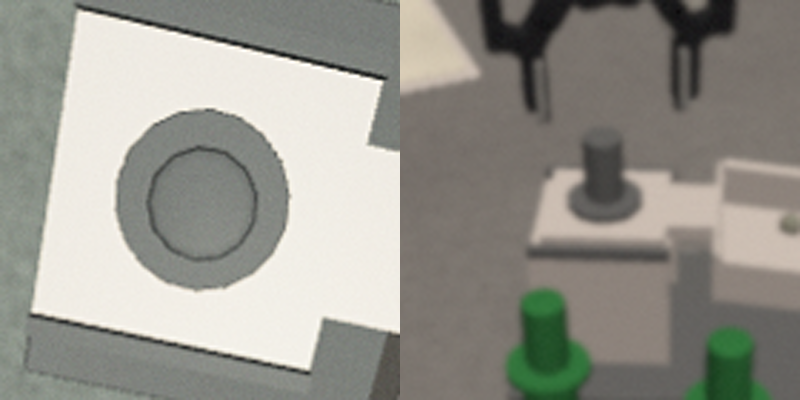

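The last picture shows the drift standing upright in the tongue. In the wrist crop the collar is centred at (202,199) and the handle at (203,203). The side crop shows the collar flush on the plate, and the fingers are clear.

```bash
python3 -c "
from h import *
c=get_calibration('wrist');g=lambda p,z:pix(c,(186+p[0]*.35,37+p[1]*.35),z)
print(g((202.5,199.5),111),g((202.5,203.5),156),'collar dia if seated',np.linalg.norm(g((116,199),111)-g((289,199),111)))
sign_off()"
```

```text
[477.9428372 188.9555124 111.       ] [477.82396053 188.51150902 156.        ] collar dia if seated 49.14571756009476
the job is handed in; nothing more can be done
```

The thick tapered pin is through both holes with its collar down on the tongue. I let go of it and handed the job in at about 14 s of the 42 s allowed.

- **Pin choice:** I took the pin with the round thick handle, at the end of the rack nearest the trough. The other two grey pins were the thin one and the square-handled one, and I left the green and orange look-alikes alone.
- **Alignment:** The tongue hole started about 12.8 mm too far along +x. I lowered the pin with its point about 3 mm to the +x side of the stand hole's centre so that it entered both holes. I then eased those 3 mm back while lowering it, with the taper already touching the tongue. So a little of the draw came from that sideways easing and the rest from the taper. The sideways force stayed at about 3 to 4 N.
- **Seating:** The downward force rose to 17.5 N and the gripper stopped at 117.8 mm, the same height at which I had gripped the pin hanging by its collar.
- **Last checks after release:**
  - The pin is upright, with its collar and handle centres within 0.5 mm of each other.
  - It stands about 1.4 mm from my earlier measurement of the stand hole centre, within the camera calibration error of about 2 mm.
  - The collar measured 49.1 mm across, assuming it is fully home, against 50 mm actual. A raised collar would have looked larger.
- **Disagreements:** The networks put the two holes 70 to 100 mm away from where they are, so I measured both from the pictures instead. No other check failed.

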